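# Pack the camping meal box with its lift-out tray

## Robot

A 6-joint arm with a two-finger parallel gripper is mounted at the origin on a cart in front of the work surface, level with it; the furniture and walls round the work are solid. World frame = base frame: x ahead of the robot, y to its left, z up, the work surface at z = 0. Lengths are in m, angles in rad, forces in N, time in s.
With the tool pointing down it reaches from about 0.325 to 1 m from the base axis. Payload 5.1 kg.
Tool frame: the origin (TCP) lies midway between the tips of the shut fingers; the grasp point (between the pads) lies 19 mm behind it (robot.grasp_offset is the distance from the TCP to the grasp point, in m); z points along the fingers, y is the line along which they close (so a half turn about z gives the same grasp; the last joint's range is limited). The gripper opens to 85 mm and grips with 20 to 120 N. Pads are 22 mm wide; open, the fingers measure 114 mm over their backs; the gripper's body (76 mm by 85 mm) begins 54 mm behind the grasp point. The pads swing forward as they close: fully open they stand 13 mm farther back than shut.
Start: joints at [1.192, 0.124, 1.65, -0, 1.367, -0.083], TCP at [0.189, 0.622, 0.231] pointing down, gripper open.
Joint ranges: [-2.61, 2.61], [-1.02, 2.33], [0.03, 2.71], [-1.35, 4.49], [0.32, 2.68], [-2.91, 2.91]. Speed limits (rad/s): [2.57, 2.57, 3.14, 3.14, 3.14, 3.14].

## Interface

Orientations are given as a rotation vector (axis times angle).
In Python, from bench import robot gives the robot as it stands.
- The arm moves only by the tool move_arm, never from a script. Its arguments are lists of equal length, an entry for each row: "xyz": the shift along the tool's x, y, z in mm, a list of three; "turn": the turn about the tool's z in degrees. In form: {"xyz": [[x, y, z], ...], "turn": [turn, ...]}. A call has 1 to 5 rows; each row shifts and turns the commanded pose from where the row before left it, along the tool's axes as they then stand; what a row does not reach is not made up. A row lasts 1/12 s, in which the tool goes at most 41.7 mm and 7.16 degrees, less where a joint would pass 70% of its speed; a pose out of reach is approached as far as the arm can. A call with a gripper value outside its range is refused whole. "claw" is the closure, from -1 (fully open) to 1 (shut), set as the call begins (left out, the last holds). The fingers move at their own pace and stop on an object; the grip force is fixed at half the most. Time passes only in rows, so rows that do not move let the fingers close. It gives the time, the measured TCP pose, the force, the opening and the grip force at its end, in the units of the state.
- robot.state(): the state, without advancing time (a new reading comes with each control period).
- robot.camera(name): name is "side" or "top"; returns a dict with "image" (480x640x3 uint8, blue, green, red), "z_map" (480x640 float32, m along the optical axis (not along the pixel's ray), 0 where there is no reading), "fx", "fy", "cx", "cy" (pixels), "D" ([k1, k2, p1, p2, k3] as OpenCV has them; the pictures are not rectified), "extrinsics" (4x4, takes a point from world to camera coordinates). Camera axes: x right, y down, z forward; pixel columns grow to the right and rows downward; lengths in m; the calibration is good to about 2 mm. A picture is of the moment at which its call begins.
- robot.close_job(): hands the job in; it is judged then, once.
The state is a dict: "clock": time; "qpos": joint angles; "qvel": joint speeds; "tau": joint torques, N m; "tcp_pos": TCP position; "tcp_rot": TCP orientation; "force": force on the tool from outside, world axes, zero at the start; "ft_torque": the same for the moment, N m; "opening": finger opening in m; "finger_force": force on a finger pad.
Only numpy, scipy, OpenCV 4.12 (cv2) and the standard library are available. Lean on these libraries where they do the work, as an engineer would, in place of code of your own. Each camera call takes 0.05 s, during which the arm holds its last target. There are 200 camera calls.

## Task

Pack the wooden meal box: put one garlic bulb in each of its two bays, then set the loose wooden tray into the box over them so that it lies level on the corner ledges, and then stand the small food tin upright in the tray's wide well and the tall flat-capped spice jar upright in its narrow well. Leave the yoghurt tub, the dome-topped shaker and the onion standing where they are, and let go of everything at the end.

Things in the scene. Friction and masses are not known exactly. Their poses are not given: they have to be found in the camera images.
- box: Fixed open pine box, 220 (x) x 136 (y) mm, ends 76 mm high, long sides 44 mm but 76 at the corners; origin at the centre of its underside. Walls 8 mm, inside 204 x 120, floor top z = 4. A cross wall at x = 0 (6 mm, top z = 38) makes two bays, centred at x = +43 and -43, y = 0. A post 20 (x) x 24 (y) mm in each inner corner, top z = 64, is a ledge for the tray. Same after a half turn.
- tray_handle (a point): Loose brown wooden tray: plate 190 (x) x 106 (y) x 16 mm, 280 g. Point: centre of its handle bar, mid-plate, 50 mm above the underside. Bar 12 (x) x 64 (y) x 20 mm high on 12 mm legs at y = +-26. Round wells, floor 4 mm above the underside, 12 deep, y = 0: wide 72 mm at x = -48, narrow 60 mm at x = +44. Fits inside the box with 7 mm to spare all round, either way; on the ledges this point is at box z = 114 mm.
- garlic_1_mid (a point): A garlic bulb, 56 mm across and 56 mm high, narrowing to a stem at the top, 34 g; the point is at its centre, half-way up. Goes in either bay of the box, under the tray.
- garlic_2_mid (a point): The second garlic bulb, 55 mm across and 55 mm high, just like the first; the point is at its centre, half-way up. Goes in the other bay.
- tin_mid (a point): A small closed food tin, an upright cylinder 57 mm across and 72 mm high with a flat metal top, 180 g; the point is at its centre, half-way up; z is its axis. Goes in the tray's wide well.
- jar_mid (a point): The tall spice jar with a broad flat cap, 45 mm across (cap 45, body 42) and 106 mm high, 110 g; the point is at its centre, half-way up; z is its axis. Goes in the tray's narrow well.
- tub_mid (a point): A yoghurt tub, as high as the tin but wider and wider towards its top: 72 mm across, 72 mm high; the point is at its centre, half-way up. Does not belong in the box: leave it alone.
- shaker_mid (a point): A shaker with a domed, pierced top, 44 mm across and 90 mm high, shorter than the spice jar; the point is at its centre, half-way up. Does not belong in the box: leave it alone.
- onion_mid (a point): An onion, bigger than the garlic: 82 mm across and 94 mm high; the point is at its centre, half-way up. Does not belong in the box: leave it alone.
There are look-alikes about, which are no part of the job. What is shaped like the part that bears garlic_2_mid but red is not meant.

How it is judged:
By the outcome, as a careful person would: the job done as asked, in the order asked, and still so for the second after the job is handed in, with the robot touching nothing.
It also fails if it takes over 136 s, if anything falls off the work surface, if the arm or the gripper's body presses on something with over 40 N, if the wrist force passes 120 N, or if a joint passes its speed limit or range.

## Working session

There is one attempt and no reset: what is moved stays moved. The work goes in short steps, Python scripts to look and compute and a tool call to move; the robot and the scene stay as the last step left them, time stands still between calls to the robot, and variables do not carry over. Pictures are saved under pics/ and viewed, at most 14 in all, crops included, and the job is handed in when it is done.

Besides the shell and the picture viewer there is one more tool, called as name([rows], argument=value, ...), one row to a line, values as JSON. move_arm: Moves the arm, as the interface text tells. Its arguments: {"type":"object","properties":{"xyz":{"type":"array"},"turn":{"type":"array"},"claw":{"type":"number"}},"required":["xyz","turn"]}

```bash
mkdir -p pics; ls
cat > h.py <<'E'
import numpy as np, cv2
from bench import robot
def grab(n,name):
    c=robot.camera(n); np.savez('%s.npz'%name,**{k:np.array(v) for k,v in c.items()}); cv2.imwrite('pics/%s.png'%name,c['image']); return c
def load(name): return dict(np.load('%s.npz'%name))
def K(c): return np.array([[c['fx'],0,c['cx']],[0,c['fy'],c['cy']],[0,0,1.]])
def ray(c,u,v):
    p=cv2.undistortPoints(np.array([[[u,v]]],float),K(c),np.array(c['D'],float)).ravel()
    E=np.array(c['extrinsics']);R=E[:3,:3];return -R.T@E[:3,3],R.T@np.array([p[0],p[1],1])
def onplane(c,u,v,z):
    o,d=ray(c,u,v); return o+d*(z-o[2])/d[2]
def cloud(c):
    v,u=np.mgrid[0:480,0:640]; p=cv2.undistortPoints(np.stack([u,v],-1).reshape(-1,1,2).astype(float),K(c),np.array(c['D'],float)).reshape(480,640,2)
    z=c['z_map']; P=np.dstack([p[...,0]*z,p[...,1]*z,z]); E=np.array(c['extrinsics'])
    W=(P-E[:3,3])@E[:3,:3]; W[z==0]=np.nan; return W
E
python3 -c "
from h import *
for n in('top','side'):
    c=grab(n,n+'0'); print(n,np.round(np.linalg.inv(np.array(c['extrinsics'])),3).tolist(),c['fx'])
print(robot.state())"
```

```text
pics
top [[0.02, -0.987, 0.157, 0.365], [-1.0, -0.02, 0.001, 0.173], [0.002, -0.157, -0.988, 1.425], [0.0, 0.0, 0.0, 1.0]] 555.1648576959299
side [[-0.803, -0.312, 0.508, -0.169], [-0.596, 0.43, -0.678, 1.209], [-0.007, -0.847, -0.531, 0.862], [0.0, 0.0, 0.0, 1.0]] 481.29851398077176
{'clock': 0.1, 'qpos': array([ 1.19237110e+00,  1.24414716e-01,  1.65154545e+00, -9.56261140e-06,
        1.36749832e+00, -8.26095742e-02]), 'qvel': array([ 2.90792574e-03, -3.27778748e-04, -4.03802194e-03, -3.84103037e-04,
        9.78668123e-06, -1.62549308e-03]), 'tau': array([ 1.54566960e-04, -4.24932289e+01, -3.66652465e+01, -1.20074160e-04,
        3.91257723e-03, -5.07889138e-05]), 'tcp_pos': array([0.18931871, 0.62123878, 0.2301875 ]), 'tcp_rot': array([-4.62909082e-01, -3.10687790e+00,  2.85630181e-03]), 'force': array([ 0.08373832, -0.23207563,  0.06788999]), 'ft_torque': array([ 0.0097996 , -0.07179048,  0.02646083]), 'finger_force': 0.0, 'opening': 0.08545789864250157}
```

View pics/top0.png

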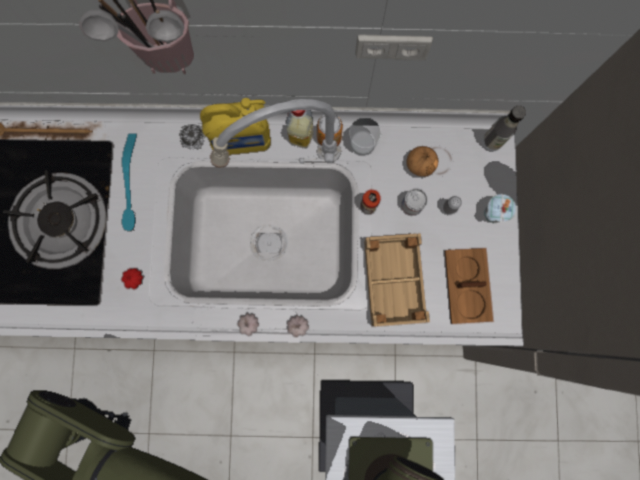

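View pics/side0.png

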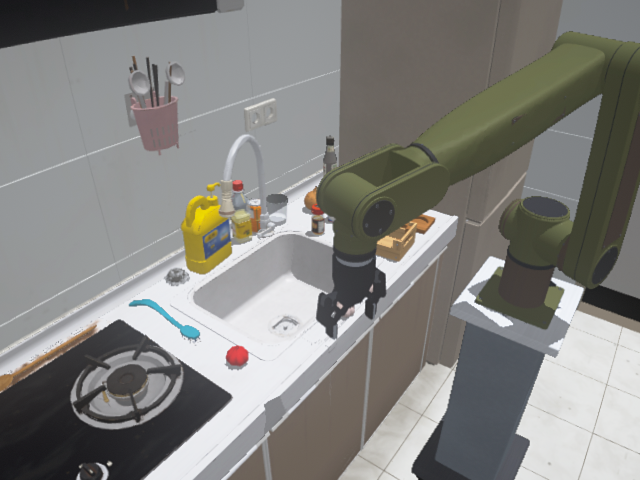

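The top view shows:
- **Garlic:** pale bulbs at (248,323) and (297,325). The red look-alike is at (132,278).
- **Box and tray:** box at (396,280), tray at (469,285).
- **Cylinders:** (371,201) red-topped, (413,202) grey, (453,205) small grey, (499,208) blue and white. The onion is at (422,161).

I'll enlarge that area and measure heights next.

```bash
python3 -c "
from h import *
c=load('top0'); W=cloud(c); im=c['image']
a=cv2.resize(im[125:345,340:530],None,fx=2.7,fy=2.7,interpolation=cv2.INTER_CUBIC)
cv2.imwrite('pics/crop1.png',a)
Z=W[...,2]; print('counter',np.nanmedian(Z[210:235,440:500]), np.nanmedian(Z[305:320,215:330]))
hsv=cv2.cvtColor(im,cv2.COLOR_BGR2HSV)
m=((Z>0.012)&(Z<0.2)&(W[...,0]>0.2)&(W[...,0]<0.75)).astype(np.uint8)
n,l,s,ce=cv2.connectedComponentsWithStats(m)
for i in range(1,n):
    if s[i,4]<60: continue
    q=W[l==i]; zt=np.nanpercentile(q[:,2],97); t=q[q[:,2]>zt-0.008]
    print(i,s[i].tolist(),'ztop %.3f'%zt,'top c',np.round((t.min(0)+t.max(0))/2,3)[:2],'top ext',np.round(np.ptp(t,axis=0),3)[:2],'all',np.round(q.min(0),3)[:2],np.round(q.max(0),3)[:2])
def rect(l0,lo,hi):
    pass
for nm,(x0,y0,x1,y1),lo,hi in (('box',(355,222,440,335),0.05,.09),('boxall',(355,222,440,335),0.035,.09),('tray',(440,240,500,330),0.008,.022),('handle',(440,240,500,330),0.04,.07)):
    q=W[y0:y1,x0:x1].reshape(-1,3); q=q[(q[:,2]>lo)&(q[:,2]<hi)]
    r=cv2.minAreaRect(q[:,:2].astype(np.float32)*1000); print(nm,len(q),np.round(r[0],1),np.round(r[1],1),round(r[2],2),'zmed',np.median(q[:,2]))
"
```

```text
counter -0.0012239019106241099 0.0001264526356970114
1 [533, 164, 48, 220, 6675] ztop 0.195 top c [ 0.503 -0.382] top ext [0.493 0.023] all [ 0.254 -0.403] [ 0.75 -0.37]
2 [121, 171, 15, 61, 495] ztop 0.056 top c [0.732 0.685] top ext [0.036 0.017] all [0.6   0.661] [0.75  0.698]
3 [2, 172, 103, 95, 3642] ztop 0.047 top c [0.632 0.882] top ext [0.235 0.24 ] all [0.508 0.751] [0.75 1.02]
53 [402, 188, 26, 28, 518] ztop 0.073 top c [ 0.689 -0.053] top ext [0.057 0.057] all [ 0.66  -0.081] [ 0.718 -0.024]
58 [360, 190, 21, 25, 390] ztop 0.109 top c [0.682 0.06 ] top ext [0.04  0.042] all [0.659 0.039] [0.702 0.084]
71 [485, 194, 31, 29, 675] ztop 0.073 top c [ 0.672 -0.268] top ext [0.069 0.073] all [ 0.637 -0.304] [ 0.708 -0.231]
76 [442, 196, 20, 20, 279] ztop 0.090 top c [ 0.681 -0.15 ] top ext [0.03  0.023] all [ 0.661 -0.168] [ 0.697 -0.128]
124 [364, 233, 66, 94, 1817] ztop 0.078 top c [ 0.488 -0.006] top ext [0.229 0.154] all [ 0.373 -0.083] [0.602 0.072]
154 [445, 248, 49, 76, 1671] ztop 0.058 top c [ 0.479 -0.197] top ext [0.014 0.064] all [ 0.384 -0.257] [ 0.577 -0.137]
224 [121, 268, 22, 21, 351] ztop 0.047 top c [0.481 0.66 ] top ext [0.032 0.037] all [0.455 0.633] [0.507 0.685]
327 [237, 314, 22, 23, 368] ztop 0.047 top c [0.372 0.36 ] top ext [0.039 0.035] all [0.342 0.334] [0.397 0.387]
328 [287, 316, 22, 22, 359] ztop 0.049 top c [0.367 0.236] top ext [0.034 0.039] all [0.342 0.21 ] [0.394 0.262]
box 875 [487.1  -5.7] [220.3 136.5] 5.3 zmed 0.07077929526200041
boxall 1509 [487.1  -6.1] [220.3 137.2] 5.33 zmed 0.0609317676291186
tray 1937 [ 477.2 -187.9] [197.4 128.9] 4.25 zmed 0.014394749223615997
handle 137 [ 479.7 -197.4] [12.1 64.5] 4.28 zmed 0.056842346972517145
```

View pics/crop1.png

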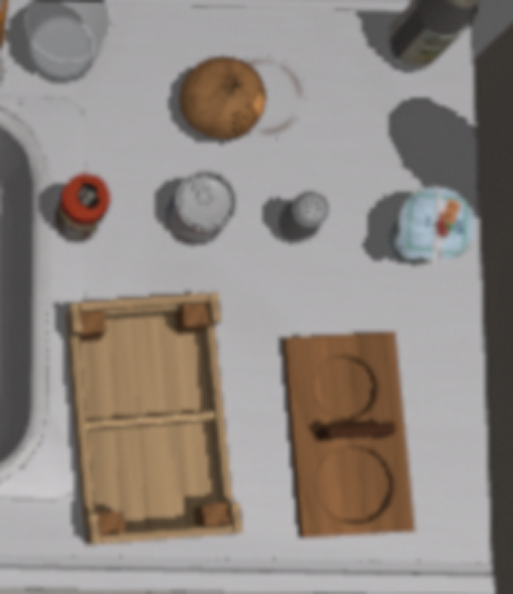

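The red-capped cylinder at (371,201) is the jar: 109 mm high, about 42 mm across, flat cap. The grey one at (413,202) is the tin: 73 mm high, 57 mm across. The shaker is at (453,205), 90 mm high with a dome. The tub is at (499,208), 73 mm across. The two pale bulbs are the garlic, and the red one is the decoy. The crop confirms this, and the tray's wide well faces the robot.

```bash
cat >> h.py <<'E'
from scipy.spatial.transform import Rotation as Ro
def go(x,y,z,yaw,R=None):
    "shift (mm) in tool axes AFTER turning; turn deg first. yaw: world angle of tool y"
    s=robot.state(); M=Ro.from_rotvec(s['tcp_rot']).as_matrix()
    cur=np.degrees(np.arctan2(M[1,1],M[0,1])); t=-(yaw-cur); t=(t+180)%360-180
    M2=M@Ro.from_euler('z',t,degrees=True).as_matrix()
    d=np.array([x,y,z])-s['tcp_pos']
    print('turn %.1f'%t,'shift',np.round(M2.T@d*1000,1),'clock %.1f'%s['clock'],'tcp',np.round(s['tcp_pos'],4),'open %.4f'%s['opening'],'tilt',np.round(M[:,2],3))
E
python3 -c "
from h import *
go(.370,.360,.10,95.3); 
print(robot.state()['qpos'])"
```

```text
turn -22.2 shift [-155.9 -276.6  130.5] clock 0.1 tcp [0.1893 0.6212 0.2302] open 0.0855 tilt [-0.001 -0.002 -1.   ]
[ 1.19237110e+00  1.24414716e-01  1.65154545e+00 -9.56261140e-06
  1.36749832e+00 -8.26095742e-02]
```

move_arm([
  [0,0,0],
  [0,0,0],
  [0,0,0],
  [0,0,0],
], turn=[-5.5,-5.5,-5.5,-5.5], claw=-0.7)

```text
clock: 0.43
tcp_pos: [0.1894, 0.6214, 0.2305]
tcp_rot: [0.146, -3.138, 0.002]
force: [0.0, -0.4, -0.4]
opening: 0.0722
finger_force: 0.0
```

move_arm([
  [-15.6,-27.7,0],
  [-15.6,-27.7,0],
  [-15.6,-27.7,13],
  [-15.6,-27.7,13],
  [-15.6,-27.7,13],
], turn=[0,0,0,0,0])

```text
clock: 0.85
tcp_pos: [0.2798, 0.4893, 0.1916]
tcp_rot: [-0.139, 3.138, -0.0]
force: [-0.5, 0.3, 0.3]
opening: 0.0729
finger_force: 0.0
```

move_arm([
  [-15.6,-27.7,13],
  [-15.6,-27.7,13],
  [-15.6,-27.7,13],
  [-15.6,-27.7,13],
  [-15.6,-27.7,13],
], turn=[0,0,0,0,0])

```text
clock: 1.27
tcp_pos: [0.3696, 0.358, 0.1264]
tcp_rot: [0.139, -3.138, 0.0]
force: [0.5, 0.2, -0.5]
opening: 0.0726
finger_force: 0.0
```

move_arm([
  [0,0,0],
  [0,0,0],
  [0,0,0],
], turn=[0,0,0])

```text
clock: 1.52
tcp_pos: [0.3692, 0.3596, 0.1273]
tcp_rot: [0.138, -3.138, -0.0]
force: [-0.5, 0.3, 1.2]
opening: 0.0726
finger_force: 0.0
```

```bash
python3 -c "
from h import *
go(.370,.360,.006,95.3)"
```

```text
turn -0.3 shift [ -0.8   0.2 121.3] clock 1.5 tcp [0.3692 0.3596 0.1273] open 0.0726 tilt [-0.  0. -1.]
```

move_arm([
  [-1,0,28],
  [0,0,28],
  [0,0,28],
  [0,0,25],
  [0,0,12],
], turn=[0,0,0,0,0])

```text
clock: 1.93
tcp_pos: [0.3681, 0.3596, 0.0036]
tcp_rot: [0.142, -3.135, 0.003]
force: [-0.8, 0.1, -0.3]
opening: 0.0724
finger_force: 0.0
```

move_arm([
  [0,0,0],
  [0,0,0],
  [0,0,0],
  [0,0,0],
  [0,0,0],
], turn=[0,0,0,0,0], claw=0.5)

```text
clock: 2.35
tcp_pos: [0.3714, 0.3606, 0.0081]
tcp_rot: [-0.139, 3.136, 0.003]
force: [0.2, -0.5, -0.5]
opening: 0.0515
finger_force: 62.4
```

move_arm([
  [0,0,0],
  [0,0,0],
  [0,0,-20],
  [0,0,-30],
  [0,0,-30],
], turn=[0,0,0,0,0])

```text
clock: 2.77
tcp_pos: [0.3694, 0.3588, 0.0862]
tcp_rot: [0.138, -3.136, 0.003]
force: [1.4, -0.2, 0.4]
opening: 0.0517
finger_force: 62.7
```

```bash
python3 -c "
from h import *
a=np.radians(5.3); bx,by=.487,-.006
for s in(1,-1):
    print(bx+s*.043*np.cos(a),by+s*.043*np.sin(a)); go(bx+s*.043*np.cos(a),by+s*.043*np.sin(a),.15,95.3)
grab('top','top1')"
```

```text
0.529816162021937 -0.0020280647397978527
turn -0.3 shift [-126.3 -374.2  -63.5] clock 2.8 tcp [0.3694 0.3588 0.0862] open 0.0517 tilt [-0.002 -0.002 -1.   ]
0.44418383797806293 -0.009971935260202148
turn -0.3 shift [ -40.3 -374.2  -63.3] clock 2.8 tcp [0.3694 0.3588 0.0862] open 0.0517 tilt [-0.002 -0.002 -1.   ]
```

View pics/top1.png

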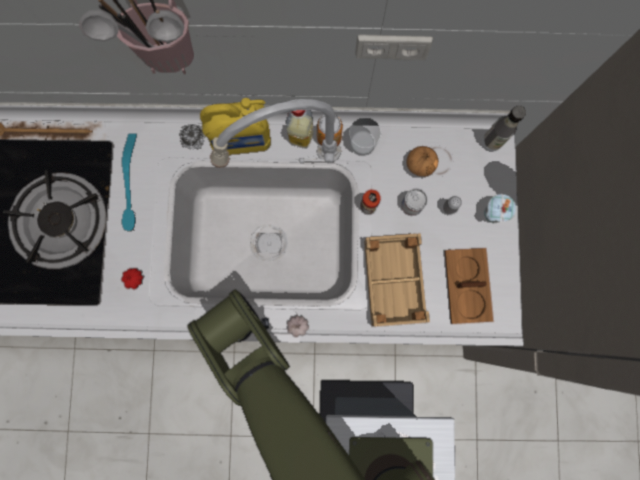

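The bulb is gripped at 62 N and lifted; the garlic at (248,323) is now hidden under the gripper. Next it goes to the far bay.

move_arm([
  [0,-10,-25],
  [-10,-33,-20],
  [-10,-33,-19],
  [-10,-33,0],
  [-12,-33,0],
], turn=[0,0,0,0,0])

```text
clock: 3.23
tcp_pos: [0.4259, 0.2211, 0.1526]
tcp_rot: [-0.14, 3.134, 0.002]
force: [0.8, 0.1, -1.3]
opening: 0.0516
finger_force: 62.8
```

move_arm([
  [-12,-33,0],
  [-12,-33,0],
  [-12,-33,0],
  [-12,-33,0],
  [-12,-33,0],
], turn=[0,0,0,0,0])

```text
clock: 3.65
tcp_pos: [0.4994, 0.061, 0.1506]
tcp_rot: [-0.138, 3.138, 0.0]
force: [0.9, 1.2, 1.2]
opening: 0.0519
finger_force: 62.8
```

move_arm([
  [-12,-33,0],
  [-12,-34,0],
  [0,0,0],
  [0,0,0],
  [0,0,0],
], turn=[0,0,0,0,0])

```text
clock: 4.07
tcp_pos: [0.5284, -0.0017, 0.1501]
tcp_rot: [0.137, -3.138, -0.001]
force: [-0.5, 0.1, -1.0]
opening: 0.0519
finger_force: 62.8
```

```bash
python3 -c "
from h import *
go(.530,-.002,.013,95.3)"
```

```text
turn -0.3 shift [ -1.6  -0.5 137.1] clock 4.1 tcp [ 0.5284 -0.0017  0.1501] open 0.0519 tilt [-0.001  0.    -1.   ]
```

move_arm([
  [-1.5,0,30],
  [0,0,30],
  [0,0,30],
  [0,0,25],
  [0,0,12],
], turn=[0,0,0,0,0])

```text
clock: 4.48
tcp_pos: [0.527, 0.0001, 0.0196]
tcp_rot: [0.142, -3.132, -0.002]
force: [-1.0, 0.6, -0.9]
opening: 0.0515
finger_force: 62.8
```

move_arm([
  [0,0,7],
  [0,0,4],
  [0,0,0],
  [0,0,0],
], turn=[0,0,0,0])

```text
clock: 4.82
tcp_pos: [0.5314, -0.0015, 0.0138]
tcp_rot: [-0.139, 3.136, -0.001]
force: [1.0, 0.2, 0.2]
opening: 0.0515
finger_force: 62.8
```

move_arm([
  [0,0,0],
  [0,0,0],
  [0,0,0],
  [0,0,0],
  [0,0,0],
], turn=[0,0,0,0,0], claw=-0.65)

```text
clock: 5.23
tcp_pos: [0.5305, -0.0018, 0.0127]
tcp_rot: [-0.138, 3.138, -0.0]
force: [-0.6, -0.2, 0.2]
opening: 0.0704
finger_force: 0.0
```

move_arm([
  [0,0,-25],
  [0,0,-30],
  [0,0,-30],
  [0,0,-30],
  [0,0,-20],
], turn=[0,0,0,0,0])

```text
clock: 5.65
tcp_pos: [0.5314, -0.0018, 0.1508]
tcp_rot: [-0.138, 3.135, -0.001]
force: [0.7, 0.4, -0.1]
opening: 0.0707
finger_force: 0.0
```

```bash
python3 -c "
from h import *
go(.3685,.236,.10,95.3)"
```

```text
turn -0.3 shift [140.4 251.9  50. ] clock 5.7 tcp [ 0.5314 -0.0018  0.1508] open 0.0707 tilt [ 0.004 -0.    -1.   ]
```

move_arm([
  [17,30,0],
  [17,31,0],
  [17,31,0],
  [17,31,0],
  [18,32,0],
], turn=[0,0,0,0,0])

```text
clock: 6.07
tcp_pos: [0.4299, 0.1461, 0.1475]
tcp_rot: [-0.137, 3.138, 0.0]
force: [0.7, 0.1, 0.1]
opening: 0.0707
finger_force: 0.0
```

move_arm([
  [18,32,10],
  [18,32,15],
  [18,32,15],
  [0,0,10],
  [0,0,0],
], turn=[0,0,0,0,0])

```text
clock: 6.48
tcp_pos: [0.366, 0.2364, 0.0949]
tcp_rot: [0.145, -3.134, 0.003]
force: [0.3, -1.1, -0.8]
opening: 0.0705
finger_force: 0.0
```

```bash
python3 -c "
from h import *
go(.3685,.236,.006,95.3)
c=grab('top','top2');W=cloud(c);q=W[245:320,360:430];print(q.shape)
Z=q[...,2]; q=q[(Z>.025)&(Z<.065)&(q[...,0]>.505)&(q[...,0]<.565)&(np.abs(q[...,1])<.04)];print('garlic in bay',q.min(0),q.max(0),np.median(q,0))"
```

```text
turn -0.0 shift [-2.9 -0.5 88.9] clock 6.5 tcp [0.366  0.2364 0.0949] open 0.0705 tilt [-0.004 -0.002 -1.   ]
(75, 70, 3)
garlic in bay [ 0.5061409  -0.02458593  0.02503849] [0.56015666 0.02669852 0.05832503] [0.53201626 0.00251355 0.03830753]
```

move_arm([
  [0,0,22],
  [0,0,24],
  [0,0,24],
  [0,0,15],
  [0,0,5],
], turn=[0,0,0,0,0])

```text
clock: 6.95
tcp_pos: [0.3685, 0.2343, 0.0057]
tcp_rot: [0.134, -3.136, 0.002]
force: [-1.2, -0.0, -0.3]
opening: 0.0709
finger_force: 0.0
```

move_arm([
  [0,0,0],
  [0,0,0],
  [0,0,0],
  [0,0,0],
  [0,0,0],
], turn=[0,0,0,0,0], claw=0.5)

```text
clock: 7.37
tcp_pos: [0.3696, 0.2363, 0.0084]
tcp_rot: [-0.138, 3.136, 0.001]
force: [-0.2, 0.2, 0.1]
opening: 0.0518
finger_force: 62.4
```

move_arm([
  [0,0,0],
  [0,0,-20],
  [0,0,-40],
  [0,0,-40],
  [0,0,-40],
], turn=[0,0,0,0,0])

```text
clock: 7.78
tcp_pos: [0.3678, 0.2358, 0.1486]
tcp_rot: [0.139, -3.137, 0.001]
force: [0.9, 0.3, -0.9]
opening: 0.0518
finger_force: 62.8
```

```bash
python3 -c "
from h import *
go(.444,-.010,.15,95.3)"
```

```text
turn -0.2 shift [ -53.1 -251.7   -1.4] clock 7.8 tcp [0.3678 0.2358 0.1486] open 0.0518 tilt [-0.001 -0.    -1.   ]
```

move_arm([
  [-7,-33,0],
  [-8,-35,0],
  [-8,-36,0],
  [-8,-37,0],
  [-8,-37,0],
], turn=[0,0,0,0,0])

```text
clock: 8.2
tcp_pos: [0.4233, 0.0608, 0.1478]
tcp_rot: [-0.14, 3.137, 0.0]
force: [0.5, 0.3, -1.0]
opening: 0.0516
finger_force: 62.8
```

move_arm([
  [-7,-37,0],
  [-7,-37,0],
  [0,0,0],
  [0,0,0],
  [0,0,0],
], turn=[0,0,0,0,0])

```text
clock: 8.62
tcp_pos: [0.4434, -0.0101, 0.1472]
tcp_rot: [0.138, -3.138, -0.001]
force: [0.7, -0.0, 0.8]
opening: 0.0517
finger_force: 62.9
```

move_arm([
  [0,0,30],
  [0,0,30],
  [0,0,30],
  [0,0,25],
  [0,0,12],
], turn=[0,0,0,0,0])

```text
clock: 9.03
tcp_pos: [0.4405, -0.0082, 0.0167]
tcp_rot: [0.143, -3.133, -0.002]
force: [-0.4, 0.3, -0.7]
opening: 0.0519
finger_force: 62.9
```

move_arm([
  [0,0,5],
  [0,0,4],
  [0,0,0],
  [0,0,0],
], turn=[0,0,0,0])

```text
clock: 9.37
tcp_pos: [0.4446, -0.0093, 0.0126]
tcp_rot: [-0.142, 3.136, -0.0]
force: [-0.4, 0.4, -0.4]
opening: 0.0517
finger_force: 62.9
```

```bash
python3 -c "
from h import *
go(.444,-.010,.0125,95.3)"
```

```text
turn -0.1 shift [ 0.7 -0.6  0.1] clock 9.4 tcp [ 0.4446 -0.0093  0.0126] open 0.0517 tilt [ 0.002 -0.    -1.   ]
```

move_arm([
  [0,0,0],
  [0,0,0],
  [0,0,0],
  [0,0,0],
  [0,0,0],
], turn=[0,0,0,0,0], claw=-0.65)

```text
clock: 9.78
tcp_pos: [0.4437, -0.0103, 0.0114]
tcp_rot: [-0.139, 3.138, -0.0]
force: [0.7, -0.5, 0.0]
opening: 0.0705
finger_force: 0.0
```

move_arm([
  [0,0,-25],
  [0,0,-35],
  [0,0,-40],
  [0,0,-40],
  [0,0,-20],
], turn=[0,0,0,0,0])

```text
clock: 10.2
tcp_pos: [0.4458, -0.0107, 0.1768]
tcp_rot: [-0.138, 3.131, -0.002]
force: [1.0, -0.7, 1.1]
opening: 0.0706
finger_force: 0.0
```

```bash
python3 -c "
from h import *
print(robot.state()['qpos'])
c=load('top2');im=c['image'];W=cloud(c)
hsv=cv2.cvtColor(im,cv2.COLOR_BGR2HSV); print(hsv[255,455],hsv[300,478],hsv[260,395])
m=((hsv[...,1]>90)).astype(np.uint8); m[:, :438]=0;m[:,505:]=0;m[:240]=0;m[335:]=0
m=cv2.morphologyEx(m,cv2.MORPH_OPEN,np.ones((3,3)))
cs,_=cv2.findContours(m,cv2.RETR_EXTERNAL,cv2.CHAIN_APPROX_NONE); k=max(cs,key=cv2.contourArea)
P=np.array([onplane(c,u,v,.016)[:2] for u,v in k[:,0]],np.float32)*1000
print('tray plate at z16',cv2.minAreaRect(P))
q=W[240:335,440:500].reshape(-1,3);q=q[(q[:,2]>.045)&(q[:,2]<.07)]
print('handle',cv2.minAreaRect(q[:,:2].astype(np.float32)*1000),np.percentile(q[:,2],[50,90]))
q=W[225:335,355:440].reshape(-1,3);q=q[(q[:,2]>.068)&(q[:,2]<.085)&(q[:,0]>.36)]
print('box',cv2.minAreaRect(q[:,:2].astype(np.float32)*1000))
go(.4797,-.195,.19,4.3);go(.4797,-.195,.19,184.3)"
```

```text
[-1.44490873e-01 -3.15085408e-01  2.15000651e+00  1.35027246e-05
  1.29910413e+00 -1.80327013e+00]
[ 13 140 133] [ 13 139 127] [  2  34 129]
tray plate at z16 ((480.5376892089844, -195.23965454101562), (185.63214111328125, 105.3128890991211), 4.309873580932617)
handle ((479.75244140625, -197.09585571289062), (12.036198616027832, 64.71561431884766), 4.049017906188965) [0.05756235 0.0611806 ]
box ((487.3114013671875, -5.963264465332031), (220.8569793701172, 136.6250457763672), 5.377650260925293)
turn 90.7 shift [-186.4   20.1  -12.7] clock 10.2 tcp [ 0.4458 -0.0107  0.1768] open 0.0706 tilt [ 0.007 -0.001 -1.   ]
turn -89.3 shift [186.4 -20.1 -12.7] clock 10.2 tcp [ 0.4458 -0.0107  0.1768] open 0.0706 tilt [ 0.007 -0.001 -1.   ]
```

move_arm([
  [0,0,-10],
  [0,0,0],
  [0,0,0],
  [0,0,0],
  [0,0,0],
], turn=[7,7,7,7,7], claw=-0.2)

```text
clock: 10.62
tcp_pos: [0.4436, -0.0104, 0.1814]
tcp_rot: [0.821, 3.032, 0.0]
force: [-0.1, -0.2, 0.5]
opening: 0.0514
finger_force: 0.0
```

move_arm([
  [0,0,0],
  [0,0,0],
  [0,0,0],
  [0,0,0],
  [0,0,0],
], turn=[7,7,7,7,7])

```text
clock: 11.03
tcp_pos: [0.4435, -0.0104, 0.1812]
tcp_rot: [-1.695, -2.645, 0.0]
force: [-0.0, -0.3, -0.3]
opening: 0.0516
finger_force: 0.0
```

move_arm([
  [0,0,0],
  [0,0,0],
  [0,0,0],
  [-20,4,0],
  [-33,4,0],
], turn=[7,7,6.7,0,0])

```text
clock: 11.45
tcp_pos: [0.4555, -0.0615, 0.1812]
tcp_rot: [-2.131, -2.308, -0.001]
force: [0.3, -0.5, -0.1]
opening: 0.0511
finger_force: 0.0
```

move_arm([
  [-33,4,0],
  [-33,4,0],
  [-33,4,0],
  [-34,0,0],
  [0,0,0],
], turn=[0,0,0,0,0])

```text
clock: 11.87
tcp_pos: [0.4779, -0.1991, 0.1815]
tcp_rot: [2.14, 2.298, -0.002]
force: [-0.4, -1.0, -0.4]
opening: 0.0513
finger_force: 0.0
```

```bash
python3 -c "
from h import *
c=grab('top','top3');W=cloud(c)
q=W[245:320,360:430].reshape(-1,3);q=q[(np.abs(q[:,1]+.008)<.03)&(q[:,0]>.41)&(q[:,0]<.57)&(q[:,2]>.042)&(q[:,2]<.07)]
for s in (1,-1):
    p=q[s*(q[:,0]-.487)>.01]; print('garlic',len(p),np.median(p,0),p[:,2].max())
go(.480,-.196,.030,4.3)"
```

```text
garlic 102 [5.34287687e-01 3.78616586e-04 4.52246488e-02] 0.058031591735888045
garlic 120 [ 0.44459232 -0.00684811  0.04597926] 0.06009870441688507
turn -0.2 shift [  0.6   2.5 151.2] clock 11.9 tcp [ 0.4776 -0.1968  0.1812] open 0.0511 tilt [-0. -0. -1.]
```

move_arm([
  [0.5,2.5,30],
  [0,0,35],
  [0,0,35],
  [0,0,32],
  [0,0,12],
], turn=[0,0,0,0,0])

```text
clock: 12.33
tcp_pos: [0.4766, -0.1909, 0.0322]
tcp_rot: [-2.129, -2.299, 0.003]
force: [-0.7, 0.9, -0.9]
opening: 0.0515
finger_force: 0.0
```

move_arm([
  [0,0,7],
  [0,0,0],
  [0,0,0],
], turn=[0,0,0])

```text
clock: 12.58
tcp_pos: [0.4813, -0.1939, 0.0319]
tcp_rot: [2.134, 2.303, 0.001]
force: [-0.1, -0.9, -0.7]
opening: 0.0512
finger_force: 0.0
```

move_arm([
  [0,0,0],
  [0,0,0],
  [0,0,0],
  [0,0,0],
  [0,0,0],
], turn=[0,0,0,0,0], claw=1)

```text
clock: 13.0
tcp_pos: [0.4813, -0.1942, 0.0321]
tcp_rot: [2.134, 2.302, 0.001]
force: [0.1, -0.2, 7.2]
opening: 0.0112
finger_force: 60.8
```

move_arm([
  [0,0,0],
  [0,0,0],
  [0,0,0],
  [0,0,-10],
  [0,0,0],
], turn=[0,0,0,0,0])

```text
clock: 13.42
tcp_pos: [0.4807, -0.1939, 0.0416]
tcp_rot: [2.135, 2.303, 0.001]
force: [0.8, -0.7, -2.3]
opening: 0.0111
finger_force: 59.5
```

```bash
python3 -c "
from h import *
go(.487,-.006,.18,5.3)"
```

```text
turn -1.0 shift [ 186.4   23.8 -138.5] clock 13.4 tcp [ 0.4807 -0.1939  0.0416] open 0.0111 tilt [ 0.001 -0.001 -1.   ]
```

move_arm([
  [0,0,-20],
  [0,0,-30],
  [0,0,-30],
  [0,0,-30],
  [0,0,-28],
], turn=[-1,0,0,0,0])

```text
clock: 13.83
tcp_pos: [0.4796, -0.1933, 0.1794]
tcp_rot: [-2.115, -2.322, 0.0]
force: [0.5, -0.3, -2.0]
opening: 0.0108
finger_force: 59.5
```

move_arm([
  [15,3,0],
  [28,4,0],
  [30,4,0],
  [30,4,0],
  [30,4,0],
], turn=[0,0,0,0,0])

```text
clock: 14.25
tcp_pos: [0.4859, -0.0581, 0.1777]
tcp_rot: [-2.116, -2.321, 0.001]
force: [0.5, 0.7, -2.6]
opening: 0.0107
finger_force: 59.5
```

move_arm([
  [28,3,0],
  [20,2,0],
  [6,0,0],
  [0,0,0],
  [0,0,0],
], turn=[0,0,0,0,0])

```text
clock: 14.67
tcp_pos: [0.4863, -0.0055, 0.178]
tcp_rot: [-2.115, -2.323, 0.001]
force: [-0.1, -0.7, -2.2]
opening: 0.0109
finger_force: 59.5
```

```bash
python3 -c "
from h import *
go(.487,-.0035,.18,5.3); print(robot.state()['force'])
c=grab('top','top4');W=cloud(c);im=c['image']
a=cv2.resize(im[200:360,330:510],None,fx=3,fy=3,interpolation=cv2.INTER_CUBIC); s=grab('side','side4')['image']
b=cv2.resize(s[150:310,330:510],None,fx=1.4,fy=1.4)
cv2.imwrite('pics/v4.png',np.hstack([a,np.pad(b,((0,a.shape[0]-b.shape[0]),(0,0),(0,0)))])[:,:800])
"
```

```text
turn 0.1 shift [ 1.9  0.9 -2. ] clock 14.7 tcp [ 0.4863 -0.0055  0.178 ] open 0.0109 tilt [-0.001 -0.001 -1.   ]
[-0.13210837 -0.65400476 -2.19291066]
```

View pics/v4.png

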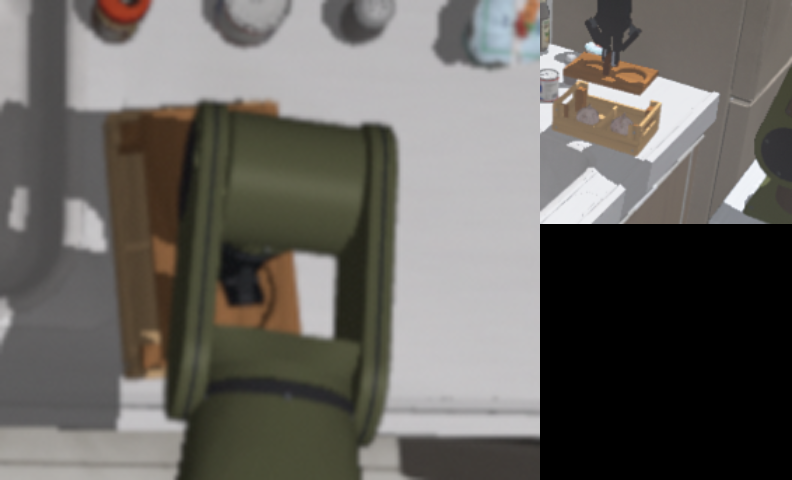

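The tray hangs level above the box, and the side view shows both bulbs below it. I'll measure the tray's pose from the side cloud.

```bash
python3 -c "
from h import *
for n in('side4','top4'):
    c=load(n);W=cloud(c);h=cv2.cvtColor(c['image'],cv2.COLOR_BGR2HSV)
    m=(h[...,0]<22)&(h[...,1]>90)&(W[...,2]>.130)&(W[...,2]<.175)&(W[...,0]>.36)&(W[...,0]<.62)&(np.abs(W[...,1])<.09)
    q=W[m]; t=q[q[:,2]>.153]; print(n,len(q),cv2.minAreaRect(q[:,:2].astype(np.float32)*1000),np.percentile(q[:,2],[1,5,50,90]))
    A=np.c_[t[:,:2]-[.487,-.006],np.ones(len(t))]; print('slope',np.linalg.lstsq(A,t[:,2],rcond=None)[0])
"
```

```text
side4 1024 ((484.3861999511719, -8.506874084472656), (191.8628692626953, 116.45396423339844), 5.0818257331848145) [0.14645138 0.14745214 0.15819967 0.16190459]
slope [-3.25639344e-06 -7.21365392e-03  1.59421919e-01]
top4 1186 ((486.38494873046875, -7.349216461181641), (190.08984375, 106.29988861083984), 6.129939556121826) [0.14492414 0.14703857 0.1596553  0.16322686]
slope [0.00023189 0.0065233  0.16009772]
```

move_arm([
  [1.9,0.9,5],
  [0,0,18],
  [0,0,18],
  [0,0,15],
  [0,0,8],
], turn=[0,0,0,0,0])

```text
clock: 15.18
tcp_pos: [0.486, -0.0038, 0.1117]
tcp_rot: [-2.115, -2.319, 0.003]
force: [-0.6, 0.6, -2.9]
opening: 0.011
finger_force: 59.4
```

move_arm([
  [0,0,6],
  [0,0,5],
  [0,0,3],
  [0,0,1],
  [0,0,0],
], turn=[0,0,0,0,0])

```text
clock: 15.6
tcp_pos: [0.4877, -0.0033, 0.0997]
tcp_rot: [2.115, 2.322, 0.001]
force: [0.0, 0.0, -2.8]
opening: 0.0109
finger_force: 59.4
```

move_arm([
  [0,0,1],
  [0,0,0],
  [0,0,1],
  [0,0,0],
  [0,0,0],
], turn=[0,0,0,0,0])

```text
clock: 16.02
tcp_pos: [0.4874, -0.0031, 0.0974]
tcp_rot: [2.115, 2.323, 0.0]
force: [-0.3, -0.5, -2.5]
opening: 0.0108
finger_force: 59.4
```

move_arm([
  [0,0,1],
  [0,0,0],
  [0,0,0],
], turn=[0,0,0])

```text
clock: 16.27
tcp_pos: [0.4873, -0.0032, 0.0963]
tcp_rot: [-2.115, -2.323, 0.0]
force: [-0.5, -0.4, -1.8]
opening: 0.0114
finger_force: 59.5
```

move_arm([
  [0,0,1],
  [0,0,0],
  [0,0,0],
], turn=[0,0,0])

```text
clock: 16.52
tcp_pos: [0.4875, -0.0032, 0.0961]
tcp_rot: [2.115, 2.323, 0.0]
force: [-4.9, -0.4, 4.7]
opening: 0.0111
finger_force: 60.5
```

move_arm([
  [0,0,0],
  [0,0,0],
  [0,0,0],
  [0,0,0],
  [0,0,0],
], turn=[0,0,0,0,0], claw=-0.3)

```text
clock: 16.93
tcp_pos: [0.4874, -0.0032, 0.0952]
tcp_rot: [2.115, 2.323, 0.0]
force: [-0.2, 0.6, 1.1]
opening: 0.0555
finger_force: 0.0
```

move_arm([
  [0,0,-20],
  [0,0,-35],
  [0,0,-35],
  [0,0,-30],
  [0,0,0],
], turn=[0,0,0,-7,-7])

```text
clock: 17.35
tcp_pos: [0.4911, -0.0036, 0.2234]
tcp_rot: [1.802, 2.559, 0.01]
force: [1.1, -0.2, 0.8]
opening: 0.0553
finger_force: 0.0
```

move_arm([
  [0,0,0],
  [0,0,0],
  [0,0,0],
  [0,0,0],
  [0,0,0],
], turn=[-7,-7,-7,-7,-7], claw=-0.8)

```text
clock: 17.77
tcp_pos: [0.4873, -0.0032, 0.2152]
tcp_rot: [0.953, 2.994, 0.0]
force: [-0.1, 0.1, 1.1]
opening: 0.077
finger_force: 0.0
```

move_arm([
  [0,0,0],
  [0,0,0],
  [0,0,0],
  [0,0,0],
  [0,0,0],
], turn=[-7,-7,-7,-7,-7])

```text
clock: 18.18
tcp_pos: [0.4873, -0.0032, 0.2152]
tcp_rot: [0.008, 3.142, 0.0]
force: [-0.4, -0.2, 0.2]
opening: 0.0767
finger_force: 0.0
```

```bash
python3 -c "
from h import *
go(.688,-.053,.215,95.3)
grab('top','top5');grab('side','side5')
for n in('side5','top5'):
    c=load(n);W=cloud(c);h=cv2.cvtColor(c['image'],cv2.COLOR_BGR2HSV)
    m=(h[...,0]<22)&(h[...,1]>90)&(W[...,2]>.072)&(W[...,2]<.088)&(W[...,0]>.36)&(W[...,0]<.62)&(np.abs(W[...,1])<.09)
    t=W[m]; print(n,len(t),np.median(t[:,2]))
    A=np.c_[t[:,:2]-[.487,-.006],np.ones(len(t))]; print('slope',np.linalg.lstsq(A,t[:,2],rcond=None)[0])
c=load('side5');cv2.imwrite('pics/v5.png',cv2.resize(c['image'][150:310,280:480],None,fx=3,fy=3,interpolation=cv2.INTER_CUBIC))
"
```

```text
turn -5.6 shift [-195.2  -68.1    0.2] clock 18.2 tcp [ 0.4873 -0.0032  0.2152] open 0.0767 tilt [ 0.  0. -1.]
side5 709 0.077620612327457
slope [0.00481478 0.00364064 0.077325  ]
top5 1051 0.07823928420944093
slope [-0.00088984 -0.00429151  0.07830722]
```

View pics/v5.png

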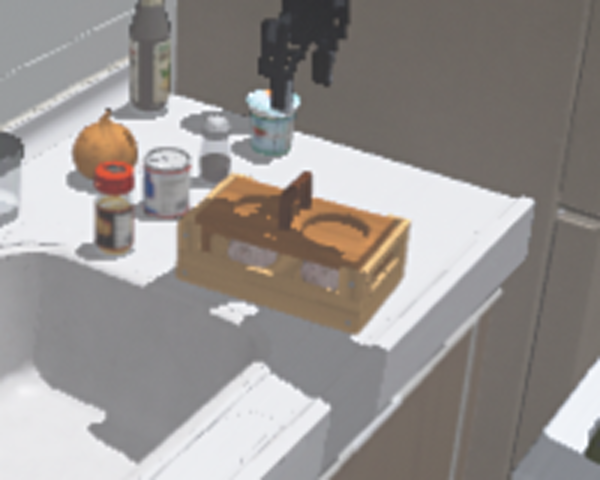

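The tray sits level: slope under 0.5%, top at about 78–80 mm. Both bulbs are under it. Next is the tin.

move_arm([
  [0,0,0],
  [-30,-10,0],
  [-35,-12,0],
  [-35,-12,0],
  [-35,-12,0],
], turn=[-5.6,0,0,0,0])

```text
clock: 18.7
tcp_pos: [0.6272, -0.0377, 0.2152]
tcp_rot: [-0.13, 3.139, -0.0]
force: [0.5, 0.3, 0.9]
opening: 0.0768
finger_force: 0.0
```

move_arm([
  [-35,-12,0],
  [-25,-10,0],
  [0,0,0],
  [0,0,0],
  [0,0,0],
], turn=[0,0,0,0,0])

```text
clock: 19.12
tcp_pos: [0.6869, -0.0539, 0.2147]
tcp_rot: [0.133, -3.137, -0.001]
force: [-0.4, -0.9, 0.0]
opening: 0.0769
finger_force: 0.0
```

```bash
python3 -c "
from h import *
go(.688,-.053,.022,95.3)
c=load('side5');W=cloud(c)
m=(W[...,2]>.066)&(W[...,2]<.08)&(abs(W[...,0]-.688)<.04)&(abs(W[...,1]+.053)<.04)
q=W[m];print('tin top side view',len(q),cv2.minEnclosingCircle(q[:,:2].astype(np.float32)*1000))
m=(W[...,2]>.098)&(W[...,2]<.114)&(abs(W[...,0]-.681)<.03)&(abs(W[...,1]-.06)<.03)
q=W[m];print('jar top side view',len(q),cv2.minEnclosingCircle(q[:,:2].astype(np.float32)*1000))
c=load('top0');W=cloud(c);h=cv2.cvtColor(c['image'],cv2.COLOR_BGR2HSV)
m=(W[...,2]>.1)&(W[...,2]<.114)&(abs(W[...,0]-.681)<.03)&(abs(W[...,1]-.06)<.03)
q=W[m];print('jar top view',len(q),cv2.minEnclosingCircle(q[:,:2].astype(np.float32)*1000))
m=(W[...,2]>.068)&(W[...,2]<.08)&(abs(W[...,0]-.688)<.04)&(abs(W[...,1]+.053)<.04)
q=W[m];print('tin top view',len(q),cv2.minEnclosingCircle(q[:,:2].astype(np.float32)*1000))
"
```

```text
turn -0.4 shift [ -1.5   0.7 192.7] clock 19.1 tcp [ 0.6869 -0.0539  0.2147] open 0.0769 tilt [-0.001  0.    -1.   ]
tin top side view 84 ((686.8417358398438, -52.08604431152344), 32.088348388671875)
jar top side view 82 ((681.7587890625, 63.3448486328125), 24.082321166992188)
jar top view 232 ((680.677001953125, 60.72901916503906), 22.21599769592285)
tin top view 169 ((688.733642578125, -53.15309524536133), 29.126230239868164)
```

move_arm([
  [-1,0.7,30],
  [0,0,38],
  [0,0,38],
  [0,0,38],
  [0,0,25],
], turn=[0,0,0,0,0])

```text
clock: 19.53
tcp_pos: [0.685, -0.0524, 0.0427]
tcp_rot: [0.134, -3.134, -0.002]
force: [0.2, -0.2, -0.8]
opening: 0.077
finger_force: 0.0
```

move_arm([
  [0,0,15],
  [0,0,8],
  [0,0,0],
  [0,0,0],
], turn=[0,0,0,0])

```text
clock: 19.87
tcp_pos: [0.6893, -0.0533, 0.0252]
tcp_rot: [-0.135, 3.136, -0.001]
force: [0.5, 0.6, -0.2]
opening: 0.077
finger_force: 0.0
```

move_arm([
  [0,0,0],
  [0,0,0],
  [0,0,0],
  [0,0,0],
  [0,0,0],
], turn=[0,0,0,0,0], claw=0.3)

```text
clock: 20.28
tcp_pos: [0.6907, -0.0538, 0.0268]
tcp_rot: [-0.135, 3.133, -0.002]
force: [0.1, -0.5, 6.9]
opening: 0.0564
finger_force: 64.2
```

move_arm([
  [0,0,0],
  [0,0,0],
  [0,0,-5],
  [0,0,-5],
  [0,0,0],
], turn=[0,0,0,0,0])

```text
clock: 20.7
tcp_pos: [0.6888, -0.0533, 0.0343]
tcp_rot: [-0.136, 3.138, -0.0]
force: [1.0, -0.4, -1.2]
opening: 0.0562
finger_force: 63.9
```

```bash
python3 -c "
from h import *
a=np.radians(5.3); t=np.array([.4873,-.0063])
go(*(t-.048*np.array([np.cos(a),np.sin(a)])),.21,95.3)"
```

```text
turn -0.4 shift [ 244.1   65.4 -176. ] clock 20.7 tcp [ 0.6888 -0.0533  0.0343] open 0.0562 tilt [ 0.001 -0.    -1.   ]
```

move_arm([
  [0,0,-25],
  [0,0,-38],
  [0,0,-38],
  [0,0,-38],
  [0,0,-30],
], turn=[0,0,0,0,0])

```text
clock: 21.12
tcp_pos: [0.6887, -0.0533, 0.2053]
tcp_rot: [-0.136, 3.137, -0.001]
force: [1.0, 1.5, -1.3]
opening: 0.0561
finger_force: 64.4
```

move_arm([
  [20,6,-7],
  [34,9,0],
  [34,9,0],
  [34,9,0],
  [34,9,0],
], turn=[0,0,0,0,0])

```text
clock: 21.53
tcp_pos: [0.5273, -0.0245, 0.2084]
tcp_rot: [0.136, -3.137, -0.001]
force: [-0.5, -0.0, -1.5]
opening: 0.0561
finger_force: 64.4
```

move_arm([
  [34,9,0],
  [34,9,0],
  [20,5,0],
  [0,0,0],
  [0,0,0],
], turn=[0,0,0,0,0])

```text
clock: 21.95
tcp_pos: [0.4388, -0.0094, 0.2091]
tcp_rot: [-0.136, 3.138, -0.0]
force: [0.3, 0.1, -2.3]
opening: 0.0561
finger_force: 64.4
```

```bash
python3 -c "
from h import *
a=np.radians(5.3)
for n in ('top5','side5','top4'):
    c=load(n) ;W=cloud(c);h=cv2.cvtColor(c['image'],cv2.COLOR_BGR2HSV)
    if n=='top4': continue
    q=W[(h[...,1]>60)&(W[...,2]>.098)&(W[...,2]<.13)&(abs(W[...,0]-.487)<.03)&(abs(W[...,1]+.006)<.045)]
    if len(q): print(n,'handle',len(q),cv2.minAreaRect(q[:,:2].astype(np.float32)*1000))
    q=W[(h[...,1]>60)&(h[...,0]<22)&(W[...,2]>.060)&(W[...,2]<.0725)&(abs(W[...,0]-.487)<.09)&(abs(W[...,1]+.006)<.04)]
    for s in(1,-1):
        p=q[s*(q[:,0]-.487)>0]
        if len(p): print(n,'well',s,len(p),cv2.minEnclosingCircle(p[:,:2].astype(np.float32)*1000))
    m=(h[...,0]<22)&(h[...,1]>125)&(W[...,2]>.076)&(W[...,2]<.086)&(W[...,0]>.36)&(W[...,0]<.62)&(np.abs(W[...,1])<.09)
    q=W[m]; print('plate',len(q),cv2.minAreaRect(q[:,:2].astype(np.float32)*1000))
go(.4394,-.0107,.1,95.3)
cv2.imwrite('pics/v5b.png',cv2.resize(load('top5')['image'][220:340,350:450],None,fx=5,fy=5,interpolation=cv2.INTER_CUBIC))"
```

```text
top5 handle 19 ((482.6993103027344, 22.493576049804688), (9.021984100341797, 7.3065571784973145), 1.5055394172668457)
top5 well 1 75 ((547.7720947265625, 19.527240753173828), 23.38734245300293)
top5 well -1 239 ((433.8172607421875, -7.338499546051025), 42.28285598754883)
plate 741 ((487.52899169921875, -5.768989562988281), (188.43292236328125, 105.88807678222656), 5.471141338348389)
side5 handle 74 ((485.9432678222656, -0.6968402862548828), (13.615068435668945, 62.59903335571289), 6.556931972503662)
side5 well 1 101 ((538.3136596679688, -12.114083290100098), 27.109603881835938)
side5 well -1 163 ((438.4346008300781, -4.803359508514404), 45.70124435424805)
plate 223 ((486.60455322265625, -6.609138488769531), (190.92347717285156, 103.05982971191406), 4.483043193817139)
turn -0.3 shift [ -0.4  -1.4 109.1] clock 21.9 tcp [ 0.4388 -0.0094  0.2091] open 0.0561 tilt [ 0.001 -0.    -1.   ]
```

View pics/v5b.png

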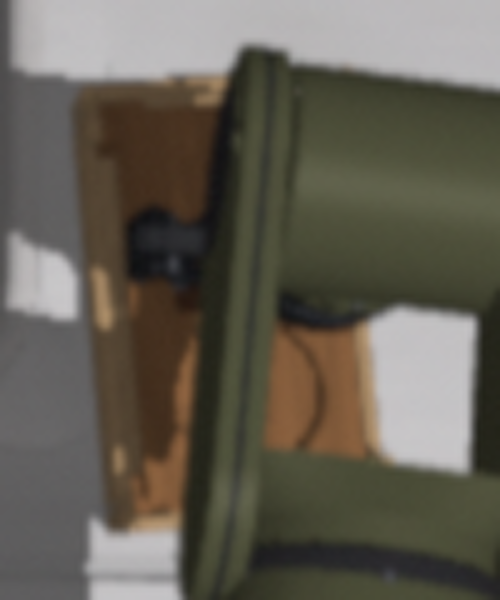

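The tray lies square in the box (plate centre about (487, −6) mm). Lowering the tin into the wide well.

move_arm([
  [-1,-1,20],
  [0,0,30],
  [0,0,30],
  [0,0,20],
  [0,0,8],
], turn=[0,0,0,0,0])

```text
clock: 22.37
tcp_pos: [0.4389, -0.0103, 0.0974]
tcp_rot: [0.135, -3.132, -0.002]
force: [-1.4, -0.2, -2.6]
opening: 0.0563
finger_force: 64.4
```

move_arm([
  [0,0,3],
  [0,0,1],
  [0,0,0],
  [0,0,0],
], turn=[0,0,0,0])

```text
clock: 22.7
tcp_pos: [0.4423, -0.0107, 0.0991]
tcp_rot: [-0.136, 3.136, -0.001]
force: [0.9, 0.1, -2.2]
opening: 0.0561
finger_force: 64.4
```

move_arm([
  [0,0,1],
  [0,0,0],
  [0,0,1],
  [0,0,0],
  [0,0,0],
], turn=[0,0,0,0,0])

```text
clock: 23.12
tcp_pos: [0.4408, -0.0105, 0.0954]
tcp_rot: [-0.136, 3.138, -0.0]
force: [-0.3, -0.3, -2.2]
opening: 0.056
finger_force: 64.4
```

move_arm([
  [0,0,1],
  [0,0,0],
  [0,0,0],
], turn=[0,0,0])

```text
clock: 23.37
tcp_pos: [0.441, -0.0106, 0.0947]
tcp_rot: [-0.136, 3.138, -0.0]
force: [-1.5, -0.2, 1.2]
opening: 0.056
finger_force: 64.7
```

move_arm([
  [0,0,1],
  [0,0,0],
  [0,0,0],
], turn=[0,0,0])

```text
clock: 23.62
tcp_pos: [0.441, -0.0105, 0.0947]
tcp_rot: [0.136, -3.138, 0.0]
force: [-5.6, 1.3, 7.7]
opening: 0.0566
finger_force: 65.2
```

move_arm([
  [0,0,0],
  [0,0,0],
  [0,0,0],
  [0,0,0],
  [0,0,0],
], turn=[0,0,0,0,0], claw=-0.6)

```text
clock: 24.03
tcp_pos: [0.4408, -0.0105, 0.0932]
tcp_rot: [0.136, -3.139, -0.0]
force: [0.6, 0.3, 0.2]
opening: 0.0686
finger_force: 0.0
```

move_arm([
  [0,0,-15],
  [0,0,-30],
  [0,0,-35],
  [0,0,-35],
  [0,0,-25],
], turn=[0,0,0,0,0])

```text
clock: 24.45
tcp_pos: [0.4415, -0.0106, 0.2366]
tcp_rot: [-0.136, 3.135, -0.001]
force: [0.1, -0.1, -0.1]
opening: 0.0683
finger_force: 0.0
```

move_arm([
  [-20,5,0],
  [-35,8,0],
  [-36,8,0],
  [-36,8,0],
  [-36,8,0],
], turn=[0,0,0,0,0])

```text
clock: 24.87
tcp_pos: [0.6015, 0.0411, 0.233]
tcp_rot: [0.136, -3.139, 0.0]
force: [0.4, 0.6, 1.0]
opening: 0.0684
finger_force: 0.0
```

move_arm([
  [-36,8,0],
  [-36,5,0],
  [-10,0,0],
  [0,0,0],
  [0,0,0],
], turn=[0,0,0,0,0])

```text
clock: 25.28
tcp_pos: [0.6802, 0.0603, 0.2324]
tcp_rot: [0.136, -3.137, 0.0]
force: [0.4, 0.1, -0.6]
opening: 0.0684
finger_force: 0.0
```

```bash
python3 -c "
from h import *
go(.681,.0612,.055,95.3)
c=grab('side','side6');W=cloud(c)
for n in ('top','side'):
    c=grab(n,n+'6');W=cloud(c)
    q=W[(W[...,2]>.133)&(W[...,2]<.15)&(abs(W[...,0]-.44)<.05)&(abs(W[...,1]+.01)<.05)]
    if len(q): print(n,'tin top',len(q),cv2.minEnclosingCircle(q[:,:2].astype(np.float32)*1000),q[:,2].min(),np.median(q[:,2]),q[:,2].max())
    q=W[(W[...,2]>.098)&(W[...,2]<.114)&(abs(W[...,0]-.681)<.04)&(abs(W[...,1]-.06)<.03)]
    if len(q):print(n,'jar',len(q),cv2.minEnclosingCircle(q[:,:2].astype(np.float32)*1000))
"
```

```text
turn -0.3 shift [ -1.2   0.8 177.4] clock 25.3 tcp [0.6802 0.0603 0.2324] open 0.0684 tilt [-0.002 -0.    -1.   ]
top jar 7 ((700.1397705078125, 56.789955139160156), 5.192914009094238)
side tin top 140 ((438.3167724609375, -11.039669036865234), 33.11617660522461) 0.13301902195544657 0.13567636548852618 0.1415552366309918
side jar 79 ((681.0693969726562, 64.446533203125), 27.518587112426758)
```

move_arm([
  [-1,0.8,30],
  [0,0,38],
  [0,0,38],
  [0,0,38],
  [0,0,25],
], turn=[0,0,0,0,0])

```text
clock: 25.85
tcp_pos: [0.6783, 0.0609, 0.0608]
tcp_rot: [0.135, -3.134, -0.0]
force: [-0.5, -0.7, 0.1]
opening: 0.0681
finger_force: 0.0
```

move_arm([
  [0,0,12],
  [0,0,5],
  [0,0,0],
  [0,0,0],
], turn=[0,0,0,0])

```text
clock: 26.18
tcp_pos: [0.6828, 0.0612, 0.0499]
tcp_rot: [-0.135, 3.135, -0.0]
force: [0.3, 0.6, 0.1]
opening: 0.0682
finger_force: 0.0
```

move_arm([
  [0,0,0],
  [0,0,0],
  [0,0,0],
  [0,0,0],
  [0,0,0],
], turn=[0,0,0,0,0], claw=0.5)

```text
clock: 26.6
tcp_pos: [0.6833, 0.0612, 0.0503]
tcp_rot: [-0.136, 3.134, -0.0]
force: [-0.8, -0.9, 5.7]
opening: 0.0433
finger_force: 58.5
```

move_arm([
  [0,0,0],
  [0,0,0],
  [0,0,-5],
  [0,0,-5],
  [0,0,0],
], turn=[0,0,0,0,0])

```text
clock: 27.02
tcp_pos: [0.6821, 0.0614, 0.0586]
tcp_rot: [-0.136, 3.137, 0.0]
force: [0.3, 0.1, -1.4]
opening: 0.0431
finger_force: 59.2
```

```bash
python3 -c "
from h import *
a=np.radians(5.3); t=np.array([.4873,-.0063])
g=t+.044*np.array([np.cos(a),np.sin(a)]);print(g)
go(*g,.25,95.3)"
```

```text
[ 0.53111189 -0.00223569]
turn -0.3 shift [ 155.9  -49.4 -191.7] clock 27.0 tcp [0.6821 0.0614 0.0586] open 0.0431 tilt [ 0.002  0.    -1.   ]
```

move_arm([
  [0,0,-20],
  [0,0,-35],
  [0,0,-38],
  [0,0,-38],
  [0,0,-26],
], turn=[0,0,0,0,0])

```text
clock: 27.43
tcp_pos: [0.6824, 0.0614, 0.2185]
tcp_rot: [-0.136, 3.134, -0.0]
force: [0.7, 0.2, -0.9]
opening: 0.0431
finger_force: 59.4
```

move_arm([
  [15,-5,0],
  [30,-10,0],
  [34,-11,0],
  [34,-11,0],
  [28,-8,0],
], turn=[0,0,0,0,0])

```text
clock: 27.85
tcp_pos: [0.5426, 0.0038, 0.2136]
tcp_rot: [0.136, -3.137, 0.0]
force: [0.1, -0.1, -1.0]
opening: 0.0432
finger_force: 59.3
```

move_arm([
  [14,-4,0],
  [0,0,0],
  [0,0,0],
  [0,0,0],
], turn=[0,0,0,0])

```text
clock: 28.18
tcp_pos: [0.5319, -0.0007, 0.2145]
tcp_rot: [-0.136, 3.138, 0.0]
force: [0.7, 0.4, -0.9]
opening: 0.0431
finger_force: 59.3
```

```bash
python3 -c "
from h import *
go(.5315,-.0022,.119,95.3)"
```

```text
turn -0.3 shift [ 0.6 -1.5 95.5] clock 28.2 tcp [ 0.5319 -0.0007  0.2145] open 0.0431 tilt [ 0.001  0.    -1.   ]
```

move_arm([
  [0.3,-1.5,18],
  [0,0,28],
  [0,0,26],
  [0,0,15],
  [0,0,6],
], turn=[0,0,0,0,0])

```text
clock: 28.6
tcp_pos: [0.53, -0.0018, 0.1182]
tcp_rot: [0.137, -3.133, -0.001]
force: [-7.7, -0.9, 23.7]
opening: 0.0432
finger_force: 60.8
```

move_arm([
  [0,0,2],
  [0,0,0],
  [0,0,0],
  [0,0,0],
], turn=[0,0,0,0])

```text
clock: 28.93
tcp_pos: [0.5321, -0.0023, 0.1203]
tcp_rot: [-0.136, 3.137, -0.0]
force: [-0.6, -0.1, -1.0]
opening: 0.0436
finger_force: 59.5
```

move_arm([
  [0,0,1],
  [0,0,0],
  [0,0,1],
  [0,0,0],
  [0,0,0],
], turn=[0,0,0,0,0])

```text
clock: 29.35
tcp_pos: [0.5316, -0.0025, 0.1183]
tcp_rot: [-0.136, 3.137, -0.0]
force: [-0.7, 0.3, 3.9]
opening: 0.0431
finger_force: 59.6
```

move_arm([
  [0,0,0],
  [0,0,0],
  [0,0,0],
  [0,0,0],
  [0,0,0],
], turn=[0,0,0,0,0], claw=-0.5)

```text
clock: 29.77
tcp_pos: [0.531, -0.0024, 0.117]
tcp_rot: [0.136, -3.138, -0.0]
force: [-0.8, -0.0, -0.6]
opening: 0.0639
finger_force: 0.0
```

move_arm([
  [0,0,-15],
  [0,0,-30],
  [0,0,-35],
  [0,0,-35],
  [0,0,-25],
], turn=[0,0,0,0,0])

```text
clock: 30.18
tcp_pos: [0.5318, -0.0025, 0.2608]
tcp_rot: [-0.136, 3.135, -0.001]
force: [-0.6, -0.5, 0.6]
opening: 0.064
finger_force: 0.0
```

move_arm([
  [10,30,0],
  [10,38,0],
  [10,38,0],
  [10,38,0],
  [10,38,0],
], turn=[0,0,0,0,0])

```text
clock: 30.6
tcp_pos: [0.4647, 0.176, 0.2574]
tcp_rot: [-0.135, 3.138, 0.0]
force: [1.3, 0.4, 0.1]
opening: 0.0645
finger_force: 0.0
```

move_arm([
  [10,38,0],
  [10,30,0],
  [0,0,0],
  [0,0,0],
  [0,0,0],
], turn=[0,0,0,0,0])

```text
clock: 31.02
tcp_pos: [0.4398, 0.2405, 0.2572]
tcp_rot: [0.136, -3.139, 0.001]
force: [0.9, -0.4, 0.2]
opening: 0.064
finger_force: 0.0
```

```bash
python3 -c "
from h import *
t=grab('top','top7')['image'];s=grab('side','side7')['image']
a=cv2.resize(t[130:340,340:520],None,fx=2.2,fy=2.2,interpolation=cv2.INTER_CUBIC);b=cv2.resize(s[150:303,310:446],None,fx=3,fy=3,interpolation=cv2.INTER_CUBIC)
H=min(a.shape[0],b.shape[0]);cv2.imwrite('pics/v7.png',np.hstack([a[:H],b[:H]])[:,:800])
W=cloud(load('top7'))
for n,x,y,lo in(('tin',.44,-.0105,.13),('jar',.531,-.002,.16)):
    q=W[(W[...,2]>lo)&(W[...,2]<.19)&(abs(W[...,0]-x)<.04)&(abs(W[...,1]-y)<.04)]
    print(n,len(q),cv2.minEnclosingCircle(q[:,:2].astype(np.float32)*1000) if len(q) else 0,np.median(q[:,2]) if len(q) else 0)
"
```

```text
tin 470 ((439.4267272949219, -9.086231231689453), 28.945117950439453) 0.13575974496058138
jar 303 ((529.8858032226562, -2.050929307937622), 22.408357620239258) 0.17268320316240657
```

View pics/v7.png

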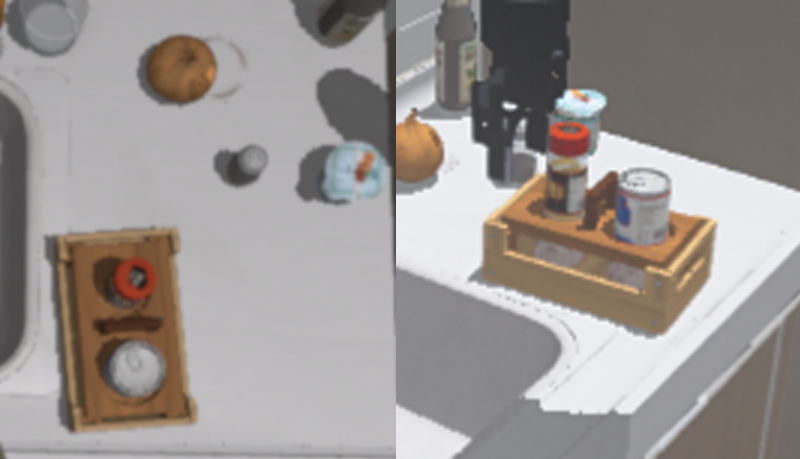

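Both views show the tin (about (135,368) in the left half) and the jar (about (132,280)) upright in their wells. The tray is level, the bulbs are beneath it, and the tub, shaker and onion have not moved.

```bash
python3 -c "
from bench import robot
print(robot.close_job())"
```

```text
the job is handed in; nothing more can be done
None
```

The meal box is packed as asked and handed in at about 31 s: garlic in both bays, the tray level on the ledges, and the tin and jar upright in their wells, with nothing held and the tub, shaker and onion left where they were.

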